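# Isolate the table lamp before its bulb goes back

## Robot

A 6-joint arm with a two-finger parallel gripper is mounted at the origin on the work surface. World frame = base frame: x ahead of the robot, y to its left, z up, the work surface at z = 0. Lengths are in m, angles in rad, forces in N, time in s.
With the tool pointing down it reaches from about 0.275 to 0.75 m from the base axis. Payload 10.2 kg.
Tool frame: the origin (TCP) lies midway between the tips of the shut fingers; the grasp point (between the pads) lies 19 mm behind it (env.hold_point_z is the distance from the TCP to the grasp point, in m); z points along the fingers, y is the line along which they close (so a half turn about z gives the same grasp; the last joint's range is limited). The gripper opens to 85 mm and grips with 20 to 120 N. Pads are 22 mm wide; open, the fingers measure 114 mm over their backs; the gripper's body (76 mm by 85 mm) begins 54 mm behind the grasp point. The pads swing forward as they close: fully open they stand 13 mm farther back than shut.
Start: joints at [1.126, 0.313, 1.498, -0, 1.331, -0.223], TCP at [0.116, 0.512, 0.231] pointing down, gripper open.
Joint ranges: [-2.94, 2.94], [-0.97, 2.17], [0.19, 2.56], [-1.23, 4.37], [0.02, 3.11], [-2.88, 2.88]. Speed limits (rad/s): [2.39, 2.39, 3.01, 3.14, 3.14, 3.14].

## Interface

Orientations are given as a unit quaternion [x, y, z, w].
In Python, from bench import env, kinematics, monitor, eyes, job gives the robot as it stands. The module is installed in compiled form; this text tells all that it offers. Calls block until the motion is done:
- env.reach(position, orientation): joint-space move of the TCP to a pose.
- env.movel(position, velocity=0.15, frame=None, guard=None): straight line of the TCP; frame=None keeps the orientation; velocity is the mean speed in m/s. With guard (N) it stops when the force on the tool has changed by that much, and returns True; else False.
- env.set_joints(angles): joint-space move.
- env.release() and env.close_gripper(effort=None): open the fingers fully, or close them until they stop; effort is the grip in N (None keeps the last).
- env.hold(seconds).
- kinematics.ik(position, orientation): joint angles nearest the present ones, or None.
- monitor.sense(): the state.
- eyes.grab_frame(name): name is "scene" or "top"; returns a dict with "frame" (480x640x3 uint8, red, green, blue), "mtx" (3x3 intrinsics, pixels), "view" (4x4, takes a point from world to camera coordinates). Camera axes: x right, y down, z forward; pixel columns grow to the right and rows downward; lengths in m; the calibration is good to about 2 mm. A picture is of the moment at which its call begins. There is no depth.
A pose or a line that the arm cannot do raises env.MotionError and nothing moves.
- job.hand_in(): hands the job in; it is judged then, once.
The state is a dict: "clock": time; "joints": joint angles; "qvel": joint speeds; "joint_efforts": joint torques, N m; "position": TCP position; "ee_rot": TCP orientation; "contact_force": force on the tool from outside, world axes, zero at the start; "ft_torque": the same for the moment, N m; "finger_gap": opening from 0.0 (shut) to 1.0 (fully open); "gripper_force": force on a finger pad.
Only numpy, scipy, OpenCV 4.12 (cv2) and the standard library are available. Lean on these libraries where they do the work, as an engineer would, in place of code of your own. Each camera call takes 0.05 s, during which the arm holds its last target. There are 200 camera calls.

## Task

The lamp's bulb is out, so make the lamp dead before it is refitted: on the switch box, press the raised half of the narrow rocker at the end fully over to off, then do the same with the wide rocker at the other end, and only then press the round push button on the lamp's foot all the way in and let it spring back, to prove the lamp dead. Leave the middle rocker on. Only press: do not lift or shove the lamp, and do not disturb the other things on the table.

Things in the scene. Friction and masses are not known exactly. Their poses are not given: they have to be found in the camera images.
- switchbox: Dark rosewood switch box, 120 (x) x 220 (y) x 40 mm high, fixed, left or right of the robot's middle line. Origin: centre of its underside; x points away from the robot at yaw 0 (yaw within 0.45 rad). Three ivory rockers on top in a row along y: wide at +y, narrow in the middle, narrow at the -y end; hinge lines at x = 0.
- rocker_end (a joint): The narrow rocker at the box's -y end. Paddle 56 mm long (along box x), 24 mm wide, at box y = -66 mm, hinged across its middle at 50 mm height; a shallow V from the side. 0 = on: its -x half stands up (end 8 mm above the hinge), its +x half is level. 0.28 rad = fully off: -x half pressed down level at 50 mm height. No spring: about 3 N on the middle of the raised half turns it; it stays as left.
- rocker_mid (a joint): The narrow middle rocker, to be left on. Paddle 56 mm long (along box x), 24 mm wide, at box y = 0 mm, hinged across its middle at 50 mm height; a shallow V from the side. 0 = on: its -x half stands up (end 8 mm above the hinge), its +x half is level. 0.28 rad = fully off: -x half pressed down level at 50 mm height. No spring: about 3 N on the middle of the raised half turns it; it stays as left.
- rocker_wide (a joint): The wide rocker at the box's +y end. Paddle 56 mm long (along box x), 54 mm wide, at box y = +66 mm, hinged across its middle at 50 mm height; a shallow V from the side. 0 = on: its -x half stands up (end 8 mm above the hinge), its +x half is level. 0.28 rad = fully off: -x half pressed down level at 50 mm height. No spring: about 3 N on the middle of the raised half turns it; it stays as left.
- rocker_end_press (a point): Point on the top face of the raised (-x) half of the narrow end rocker, 18 mm from its hinge: the place to press. Moves with the rocker.
- rocker_wide_press (a point): Point on the top face of the raised (-x) half of the wide rocker, 18 mm from its hinge: the place to press. Moves with the rocker.
- lamp: Squat brass lamp, no shade or bulb, loose, about 1.8 kg, on the side where the switch box is not: oblong foot 200 (x) x 120 (y) x 24 mm high; stem 24 to 70 mm thick at x = +55 mm with an empty 36 mm socket, rim 140 mm high. Origin: centre of the foot's underside; x points from button to stem, away from the robot at yaw 0 (yaw within 0.45 rad).
- lamp_button (a joint): Round black push button, 28 mm across, on the lamp's foot at x = -65 mm, standing 10 mm above the foot. 0 = out, 0.006 m = fully in (pressed straight down, top then 28 mm high); spring return, 1.2 N to start, about 5 N fully in.
- lamp_button_top (a point): Centre of the button's top face, 34 mm above the table when out. Moves with the button.
- pearl_bulb: Bystander: white glass bulb lying on its side, 60 mm across and 104 mm long, brass bayonet cap towards its -x; lies between lamp and switch box. Origin: on the table under the middle of the glass ball.
- spare_bulb: Bystander: spare frosted bulb of the same shape, at the far side. Cap and origin as for the other bulb.
- pin_dish: Bystander: blue cloisonne pin dish, 84 mm across, 24 mm high, to one side near the robot. Origin: centre of its underside.
- coaster: Bystander: pale green glazed coaster, 96 mm across, 8 mm high, to the other side near the robot. Origin: centre of its underside.
- comb: Bystander: brown tortoiseshell comb, 150 x 36 x 5 mm, flat on the table close to the robot. Origin: centre of its underside.
- tile: Bystander: one mahjong tile, 36 x 26 x 21 mm, lying flat between lamp and switch box. Origin: centre of its underside.

How it is judged:
By the outcome, as a careful person would: the job done as asked, in the order asked, and still so for the second after the job is handed in, with the robot touching nothing.
It also fails if it takes over 48 s, if anything falls off the work surface, if the arm or the gripper's body presses on something with over 40 N, if the wrist force passes 120 N, or if a joint passes its speed limit or range.

## Working session

There is one attempt and no reset: what is moved stays moved. The work goes in short steps, each a Python script; the robot and the scene stay as the last script left them, time stands still between calls to the robot, and variables do not carry over. Pictures are saved under pics/ and viewed, at most 10 in all, crops included, and the job is handed in when it is done.

```bash
mkdir -p pics; python3 - <<'E'
from bench import env, kinematics, monitor, eyes, job
import cv2,numpy as np,pickle
d={}
for n in("scene","top"):
    f=eyes.grab_frame(n); d[n]=f; cv2.imwrite(f"pics/{n}0.png",f["frame"][:,:,::-1]); print(n,np.round(f["mtx"],1).tolist(),np.round(f["view"],3).tolist())
pickle.dump(d,open("f0.pkl","wb")); s=monitor.sense(); print(s["clock"],s["position"],s["ee_rot"],s["contact_force"])
E
```

```text
scene [[553.1, 0.0, 318.1], [0.0, 553.1, 241.9], [0.0, 0.0, 1.0]] [[-0.807, 0.59, 0.019, 0.453], [0.413, 0.588, -0.696, -0.177], [-0.421, -0.554, -0.718, 1.27], [0.0, 0.0, 0.0, 1.0]]
top [[507.0, 0.0, 323.3], [0.0, 507.0, 237.6], [0.0, 0.0, 1.0]] [[-0.019, -1.0, -0.002, -0.004], [-0.99, 0.019, -0.139, 0.562], [0.139, -0.001, -0.99, 1.097], [0.0, 0.0, 0.0, 1.0]]
0.1 [0.11542665 0.51192    0.23081334] [ 1.10692688e-01  9.93854522e-01 -5.39201799e-04 -1.64249357e-04] [0.13430469 0.04228267 0.20326028]
```

View pics/scene0.png

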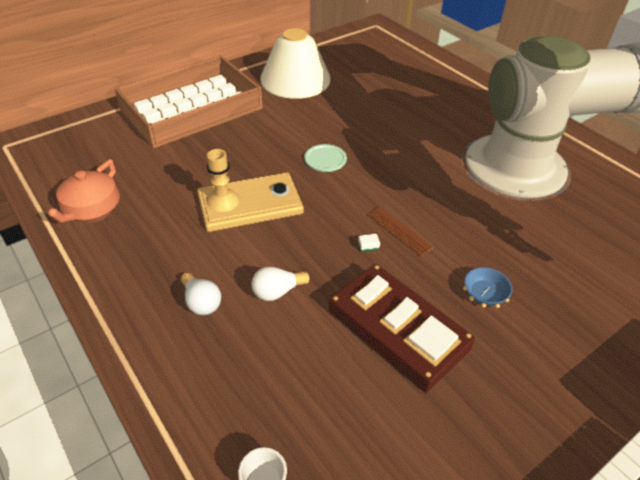

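View pics/top0.png

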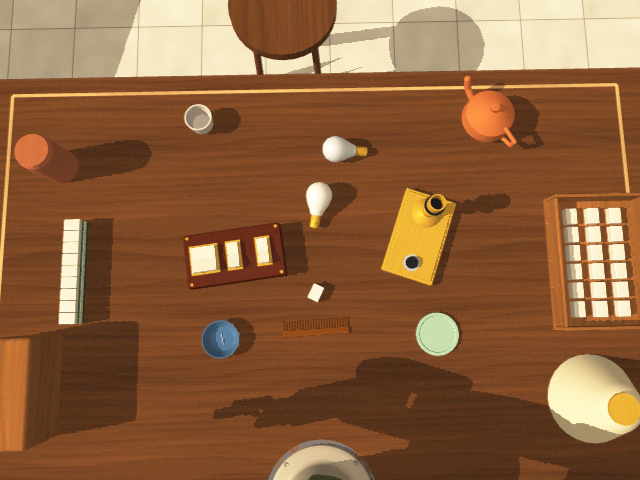

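Switch box sits at the top view's left (185-288, 222-290) with the wide rocker at the far left. The lamp is at (382-457, 188-286), with its button near (412,262). I'll enlarge both views.

```bash
python3 - <<'E'
import cv2,pickle,numpy as np
d=pickle.load(open("f0.pkl","rb"))
def c(n,x,y,w,h,k):
    im=cv2.resize(d[n]["frame"][y:y+h,x:x+w,::-1],None,fx=k,fy=k,interpolation=cv2.INTER_CUBIC)
    for i in range(0,w,10): cv2.line(im,(i*k,0),(i*k,6 if i%50 else 14),(0,255,0),1); 
    for i in range(0,w,20): cv2.putText(im,str(x+i),(i*k,24),0,.4,(0,255,0),1)
    for j in range(0,h,10): cv2.line(im,(0,j*k),(6,j*k),(0,255,0),1)
    for j in range(0,h,20): cv2.putText(im,str(y+j),(8,j*k+4),0,.4,(0,255,0),1)
    return im
cv2.imwrite("pics/a.png",c("top",175,210,120,90,6))
cv2.imwrite("pics/b.png",c("scene",320,260,160,128,4))
cv2.imwrite("pics/c.png",np.hstack([c("top",370,180,95,115,4),c("scene",190,140,105,115,4)]))
E
```

```text
(no output)
```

View pics/a.png

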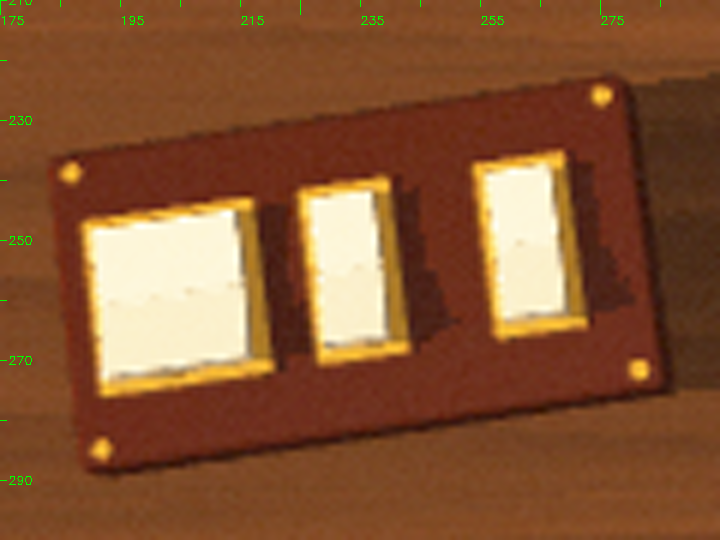

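View pics/b.png

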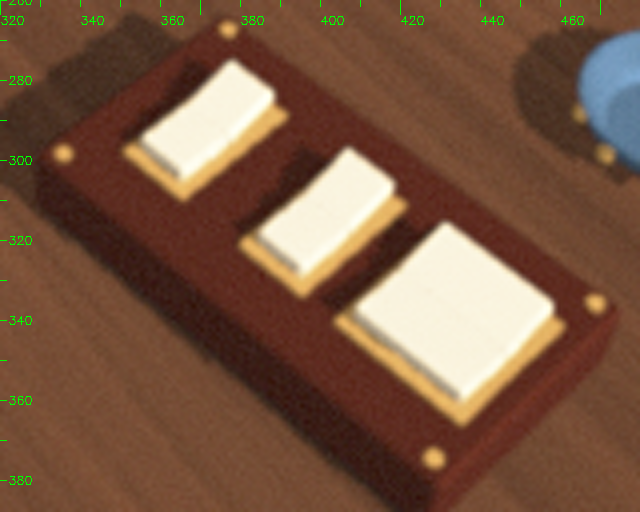

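View pics/c.png

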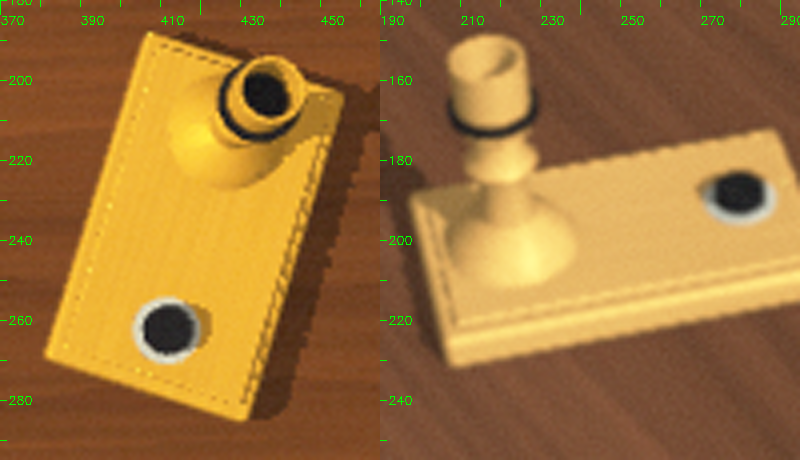

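Top crop: the studs, rocker corners and button are all clear, with the end rocker at (258,250) and the wide one at (203,258). The scene crops show the same rockers with their raised -x halves towards the robot, and the button at about (279.5,188). Next I triangulate.

```bash
cat > tri.py <<'E'
import numpy as np,cv2,pickle
d=pickle.load(open("f0.pkl","rb"))
P={n:d[n]["mtx"]@d[n]["view"][:3] for n in d}
f=lambda p,x,y,k:np.array([x+(p[0]+.5)/k-.5,y+(p[1]+.5)/k-.5])
T=lambda p:f(p,175,210,6); S=lambda p:f(p,320,260,4)
def tri(a,b):
    X=cv2.triangulatePoints(P["top"],P["scene"],a.reshape(2,1),b.reshape(2,1)).ravel();return X[:3]/X[3]
pts={"s++":((70,173),(434,458)),"s+-":((601,96),(64,153)),"s--":((639,370),(228,30)),"s-+":((101,449),(596,303)),
"e-+":((496,324),(275,97)),"e--":((567,312),(232,60)),"w-+":((103,380),(553,305)),"w--":((250,358),(446,223))}
R={k:tri(T(a),S(b)) for k,(a,b) in pts.items()}
R["btn"]=tri(f((167,329),370,180,4),f((358,192),190,140,4))
for k,(a,b) in {"foot+-":((345,93),(32,195)),}.items(): pass
for k,v in R.items(): print(k,np.round(v,4))
s=[R[k] for k in("s++","s+-","s--","s-+")]; c=np.mean(s,0)
dx=(s[0]+s[1]-s[2]-s[3]); dy=s[0]+s[3]-s[1]-s[2]
print(np.arctan2(dx[1],dx[0]),np.arctan2(-dy[0],dy[1]),c)
yaw=np.arctan2(-dy[0],dy[1]);u=np.array([np.cos(yaw),np.sin(yaw)]);v=np.array([-u[1],u[0]])
for y in(-.066,.066): print("press",c[:2]-.018*u+y*v,"end",c[:2]-.028*u+y*v)
for k in R: q=R[k][:2]-c[:2]; print(k,"box",np.round([q@u,q@v],4))
E
python3 tri.py
```

```text
s++ [0.5667 0.2917 0.0382]
s+- [0.5922 0.0931 0.0379]
s-- [0.4891 0.0796 0.0372]
s-+ [0.4635 0.2784 0.0382]
e-+ [0.5065 0.1301 0.0518]
e-- [0.5097 0.1043 0.0539]
w-+ [0.488  0.2743 0.0526]
w-- [0.4948 0.2207 0.0529]
btn [ 0.5058 -0.2128  0.0277]
0.12914988931582239 0.12786632461451664 [0.52788309 0.18569957 0.0378788 ]
press [0.51844624 0.11794305] end [0.50852787 0.11666787]
press [0.50161384 0.24886543] end [0.49169547 0.24759025]
s++ box [0.052  0.1002]
s+- box [ 0.052 -0.1  ]
s-- box [-0.052  -0.1003]
s-+ box [-0.052   0.1001]
e-+ box [-0.0283 -0.0524]
e-- box [-0.0284 -0.0784]
w-+ box [-0.0283  0.0929]
w-- box [-0.0283  0.0389]
btn box [-0.0728 -0.3924]
```

```bash
cat > mv.py <<'E'
from bench import env, kinematics, monitor, eyes, job
from scipy.spatial.transform import Rotation as Ro
import numpy as np
from tri import u,v,c,yaw,P,d,f
def ray(n,px,z):
    A=P[n]; M=np.c_[A[:,:2],-np.array([*px,1])]
    return np.linalg.solve(M,-(A[:,2]*z+A[:,3]))[:2]
def Q(a): return (Ro.from_euler("z",a)*Ro.from_euler("x",np.pi)).as_quat()
def press(xy,z0,z1,guard):
    env.movel([*xy,z0+.012],.12)
    f0=monitor.sense()["contact_force"]
    g=env.movel([*xy,z1],.015,guard=guard)
    s=monitor.sense(); print("guard",g,s["position"].round(4),"dF",(np.array(s["contact_force"])-f0).round(1),"t",s["clock"])
E
python3 - <<'E'
from mv import *
print("btn top/scene z=.034",ray("top",f((167,329),370,180,4),.034),ray("scene",f((358,190),190,140,4),.034))
cs=np.array([ray("top",f(p,370,180,4),.024) for p in((150,32),(345,93),(247,420),(47,355))])
ax=(cs[0]+cs[1]-cs[2]-cs[3]); a=np.arctan2(ax[1],ax[0]); m=cs.mean(0); print("lamp",m,a,"btn",m-.065*np.array([np.cos(a),np.sin(a)]))
env.close_gripper(40)
xy=c[:2]-.018*u-.066*v
q=kinematics.ik([*xy,.15],Q(yaw)); print(q)
env.reach([*xy,.15],Q(yaw))
press(xy,.058,.0485,15)
env.movel([*xy,.10],.12)
xy=c[:2]-.018*u+.066*v
env.movel([*xy,.10],.15)
i=eyes.grab_frame("scene")["frame"]
import cv2; cv2.imwrite("pics/d.png",cv2.resize(i[255:395,310:490,::-1],None,fx=4,fy=4))
E
```

```text
s++ [0.5667 0.2917 0.0382]
s+- [0.5922 0.0931 0.0379]
s-- [0.4891 0.0796 0.0372]
s-+ [0.4635 0.2784 0.0382]
e-+ [0.5065 0.1301 0.0518]
e-- [0.5097 0.1043 0.0539]
w-+ [0.488  0.2743 0.0526]
w-- [0.4948 0.2207 0.0529]
btn [ 0.5058 -0.2128  0.0277]
0.12914988931582239 0.12786632461451664 [0.52788309 0.18569957 0.0378788 ]
press [0.51844624 0.11794305] end [0.50852787 0.11666787]
press [0.50161384 0.24886543] end [0.49169547 0.24759025]
s++ box [0.052  0.1002]
s+- box [ 0.052 -0.1  ]
s-- box [-0.052  -0.1003]
s-+ box [-0.052   0.1001]
e-+ box [-0.0283 -0.0524]
e-- box [-0.0284 -0.0784]
w-+ box [-0.0283  0.0929]
w-- box [-0.0283  0.0389]
btn box [-0.0728 -0.3924]
btn top/scene z=.034 [ 0.50398407 -0.21065083] [ 0.50964027 -0.20892222]
lamp [ 0.56479545 -0.23235031] -0.33979065877804493 btn [ 0.50351186 -0.21068648]
[ 3.16804689e-03  4.04613321e-01  1.59127797e+00 -4.44089210e-16
  1.14570137e+00  1.44609805e+00]
guard True [0.5183 0.1179 0.05  ] dF [-2.4  0.5  6.3] t 5.0
```

View pics/d.png

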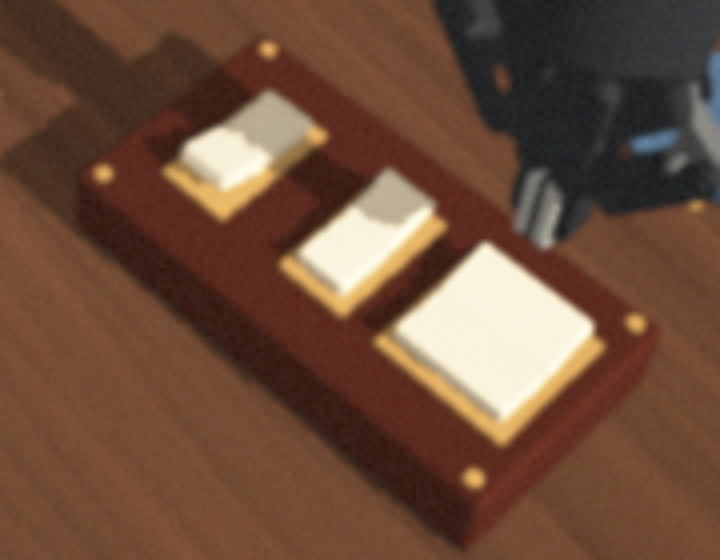

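The end rocker now has its +x end raised at about (205,160) in the crop. It is level at 50 mm and hit its stop; the middle and wide rockers are unchanged. Next, the wide rocker, then the button.

```bash
python3 - <<'E' | tail -6
from mv import *
import cv2
xy=c[:2]-.018*u+.066*v
press(xy,.058,.0485,15)
env.movel([*xy,.20],.15)
b=np.array([.504,-.2105])
env.reach([*b,.20],Q(-.34))
for n,(y0,y1,x0,x1) in {"scene":(255,395,310,490)}.items():
    i=eyes.grab_frame(n)["frame"]; A=i[y0:y1,x0:x1,::-1]
i=eyes.grab_frame("top")["frame"]; B=i[190:330,160:340,::-1]
cv2.imwrite("pics/e.png",cv2.resize(np.vstack([A,B]),None,fx=2.1,fy=2.1,interpolation=cv2.INTER_CUBIC))
print(monitor.sense()["clock"],monitor.sense()["position"])
E
```

```text
e-- box [-0.0284 -0.0784]
w-+ box [-0.0283  0.0929]
w-- box [-0.0283  0.0389]
btn box [-0.0728 -0.3924]
guard True [0.5015 0.2488 0.05  ] dF [-1.1  0.2  4.3] t 8.3333
11.2667 [ 0.50432822 -0.20965053  0.20001386]
```

View pics/e.png

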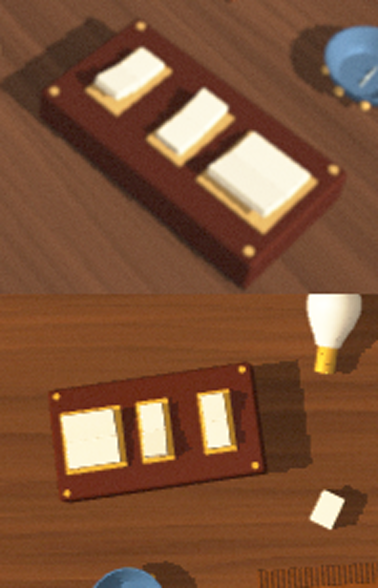

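End and wide rockers are both over, with their far (+x) ends raised; the middle one is unchanged. Now the button.

```bash
python3 - <<'E' | tail -2
from mv import *
import cv2
b=np.array([.504,-.2105])
press(b,.036,.0265,15)
env.movel([*b,.15],.08)
q=monitor.sense()["joints"]
env.movel([.40,-.12,.22],.15)
A=eyes.grab_frame("scene")["frame"]; B=eyes.grab_frame("top")["frame"]
cv2.imwrite("pics/g.png",np.vstack([A[:,:,::-1],B[:,:,::-1]])[::1][::1] if 0 else cv2.resize(np.hstack([A,B])[:,:,::-1],(800,300)))
cv2.imwrite("pics/h.png",B[:,:,::-1])
print(monitor.sense()["clock"],monitor.sense()["contact_force"])
E
```

```text
guard True [ 0.504  -0.2105  0.028 ] dF [-1.8  1.4  5.5] t 13.9667
16.9333 [-0.0409969  -0.47420257  0.01476772]
```

View pics/g.png

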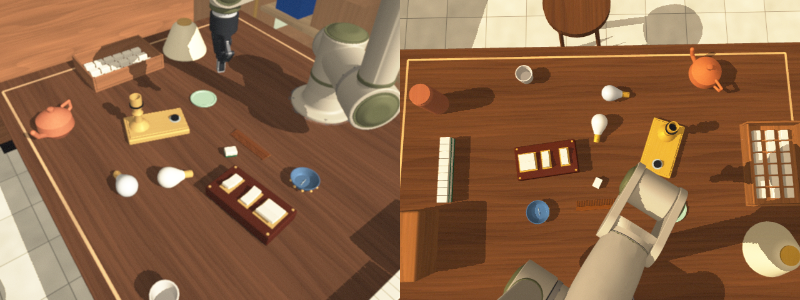

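The arm is clear. The lamp and the other objects look where they were, and the button bottomed out at 28 mm and was released.

```bash
python3 -c "
from bench import job; print(job.hand_in())"
```

```text
the job is handed in; nothing more can be done
None
```

The job is handed in: I pressed the end rocker and then the wide rocker fully off, then pressed the lamp button all the way in and released it. The middle rocker is still on, and the final pictures show nothing else moved (about 17 s on the clock).

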